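# Open the ratchet bar clamp on a glued wooden ring

## Robot

A 6-joint arm with a two-finger parallel gripper is mounted at the origin on the work surface. World frame = base frame: x ahead of the robot, y to its left, z up, the work surface at z = 0. Lengths are in m, angles in rad, forces in N, time in s.
With the tool pointing down it reaches from about 0.4 to 0.925 m from the base axis. Payload 3.4 kg.
Tool frame: the origin (TCP) lies at the very end of the fingers, on their centre line; the grasp point (between the pads) lies 19 mm behind it; z points along the fingers, y is the direction in which the jaws open and shut (so a half turn about z gives the same grasp; the last joint's range is limited). The gripper opens to 85 mm and grips with 20 to 120 N. Pads are 22 mm wide; open, the fingers measure 114 mm over their backs; the gripper's body (76 mm by 85 mm) begins 54 mm behind the grasp point. The pads swing forward as they close: fully open they stand 13 mm farther back than shut.
Start: joints at [-1.268, 0.307, 1.506, -0, 1.328, -0.073], TCP at [0.212, -0.535, 0.231] pointing down, gripper open.
Joint ranges: [-3.12, 3.12], [-1.05, 2.28], [0.14, 2.33], [-1.42, 4.57], [0.1, 2.73], [-2.68, 2.68]. Speed limits (rad/s): [2.57, 2.57, 3.14, 3.14, 3.14, 3.14].

## Interface

Orientations are given as [roll, pitch, yaw] about the fixed x, y, z axes, in that order (R = Rz(yaw) Ry(pitch) Rx(roll)).
In Python, from station import manip, optics, job_done gives the robot as it stands.
- The arm moves only by the tool apply_moves, never from a script. Its argument "motion" is a list of rows, each a list of 2 entries, a list of its own where there are three numbers: the shift along the tool's x, y, z in mm, then the turn, a rotation vector about the tool's x, y, z in rad. In form: [[[x, y, z], [wx, wy, wz]], ...]. A call has 1 to 12 rows; each row is the pose to reach, as a shift and turn from the pose measured when the call began, along the tool's axes at that moment; what a row does not reach only later rows make up. A row lasts 1/10 s, in which the tool goes at most 50 mm and 8.59 degrees, less where a joint would pass 70% of its speed; a pose out of reach is approached as far as the arm can. A call with a gripper value outside its range is refused whole. "grip" is the opening in per cent of the stroke, from 0 (shut) to 100 (fully open), set as the call begins (left out, the last holds). The fingers move at their own pace and stop on an object; "squeeze" is the grip in N (left out, the last holds). Time passes only in rows, so rows that repeat a pose let the fingers close. It gives the time, the measured TCP pose, the force and the opening at its end, in the units of the state.
- manip.get_obs(): the state, without advancing time (a new reading comes with each control period).
- optics.get_image(name): name is "scene" or "top" or "wrist"; returns the picture (384x512x3 uint8, red, green, blue); there is no depth.
- optics.camera_params(name): a dict with "vertical_fov" (degrees; the focal length in pixels is half the picture's height over the tangent of half this angle, whatever the lens; pixels are square), "cx", "cy" (the principal point, pixels), "dist" ([k1, k2, p1, p2, k3] as OpenCV has them; the pictures are not rectified), "R" (3x3) and "t" (3): a world point X has camera coordinates R X + t; the wrist camera has in their place "mount" (4x4, takes a point from camera to tool coordinates, whose origin is the TCP and whose axes are the flange's). Camera axes: x right, y down, z forward; pixel columns grow to the right and rows downward; lengths in m; the calibration is good to about 2 mm. A picture is of the moment at which its call begins: read the wrist's pose just before it. camera_params takes no time and is no camera call.
- job_done(): hands the job in, once; it reports no verdict.
The state is a dict: "clock": time; "qpos": joint angles; "dq": joint speeds; "tau": joint torques, N m; "tcp_pos": TCP position; "tcp_rot": TCP orientation; "ft_force": force on the tool from outside, world axes, zero at the start; "torque": the same for the moment, N m; "width": opening from 0.0 (shut) to 1.0 (fully open).
Only numpy, scipy, OpenCV 4.12 (cv2) and the standard library are available. Lean on these libraries where they do the work, as an engineer would, in place of code of your own. Each camera call takes 0.05 s, during which the arm holds its last target. There are 200 camera calls.

## Task

The glue on the wooden ring has set and its clamp's screw is already backed off: on the clamp that holds the ring, press the release plate on top of the sliding jaw down with a fingertip and, keeping it down, push the jaw back along its bar, away from the ring, all the way to the stop pin, then let go. Leave the ring lying where it is, keep the other clamp shut on the flat panel, and do not pick up or knock aside anything on the bench.

Things in the scene. Friction and masses are not known exactly. Their poses are not given: they have to be found in the camera images.
- ring_clamp: the bar clamp that holds the ring, screwed to a plywood bed on the bench (it does not move). Origin on the bench plane, x along the bar from the screw head (at x -160 mm) through the ring to the stop pin (at x +202 mm), z up. Steel bar 16 mm wide, its top 58 mm above the bench. Plywood bed 18 mm high, 150 mm wide under the work, 70 mm wide under the jaw's path
- ring_clamp_jaw (a joint): how far (m) the ring clamp's sliding jaw is pushed back along the clamp's +x: 0 closed on the ring, 0.120 against the stop pin. A ratchet with 10 mm teeth stops it going back unless the release plate is held down; it then slides with about 2 N of friction and stays where it is left
- ring_clamp_jaw_shoulder (a point): on the ring clamp's sliding jaw: middle of the front face (facing the ring, clamp -x) of the upright shoulder right behind the release plate; the place to push against. The shoulder is 16 mm thick along the bar, 44 mm wide, and rises from 61 to 113 mm above the bench; this point is 103 mm above the bench, 24 mm further along clamp x than the plate's middle. It moves with the jaw; its axes are the clamp's
- ring_clamp_release (a joint): how far (m) the ring clamp's release plate is pressed down: 0 up, 0.009 bottomed. A spring pushes it up (1.5 N at 0, 4.5 N at the bottom); the ratchet is free from about 0.006 on and locks again when the plate comes up
- ring_clamp_release_top (a point): middle of the top of the ring clamp's release plate, a flat bright steel plate 42 mm along the bar x 42 mm wide, its top 94 mm above the bench when up. The jaw's face plate in front of it is lower (83 mm above the bench) and its sides are open; the shoulder stands 3 mm behind its rear edge. It moves with the jaw and the plate; its axes are the clamp's
- panel_clamp: the other, alike clamp, which holds the flat panel and must stay shut; origin and axes as for ring_clamp
- panel_clamp_jaw (a joint): how far (m) the panel clamp's sliding jaw is pushed back; 0 is closed on the panel, where it must stay
- ring: glued wooden ring, 150 mm outside, 110 mm inside, 18 mm high, lying loose in the ring clamp on wooden bearers 58 mm above the bench, between screw pad and jaw; origin under its centre
- panel: flat glued wooden panel 120 x 160 x 20 mm lying in the panel clamp on bearers 58 mm above the bench; origin under its centre
- glue_bottle: bystander: white glue bottle with orange nozzle, standing, 57 mm across, 143 mm tall; origin under its centre
- screwdriver: bystander: wooden-handled screwdriver lying down, 170 mm long, 26 mm thick; origin under its middle
- hammer: bystander: hammer lying down, 260 mm long; origin under its middle
- glue_brush: bystander: flat brush lying down, 170 mm long; origin under its middle
- tape_measure: bystander: grey tape measure, 68 x 36 x 64 mm; origin under its centre
- offcut_ring: bystander: small wooden ring lying flat on the bench (not in a clamp), 90 mm across, 16 mm high; origin under its centre
- offcut_block: bystander: wooden offcut, 70 x 45 x 30 mm; origin under its centre
There are look-alikes about, which are no part of the job. Leave any orange look-alike of the ring alone.

How it is judged:
On the way, in this order (a step that is already met when the one before it is completed fails the run):
1. the ring clamp's release plate is pressed down with its jaw still closed up to the ring (value of joint ring_clamp_release above 0.0055 m and value of joint ring_clamp_jaw below 0.03 m), for 0.1 s.
2. the ring clamp's jaw is back at the stop pin (value of joint ring_clamp_jaw above 0.112 m), for 0.1 s.
At the end, for the whole second after the job is handed in: The ring clamp's jaw rests within 8 mm of the stop pin with its release plate up again, the ring lies within 25 mm of where it was, and the panel clamp is still shut (within 4 mm) on its panel (moved less than 15 mm) (value of joint ring_clamp_jaw above 0.112 m and value of joint ring_clamp_release below 0.002 m and distance of ring from where it was at the start of the episode below 0.025 m and linear speed of ring below 0.02 m/s and value of joint panel_clamp_jaw below 0.004 m and distance of panel from where it was at the start of the episode below 0.015 m); the robot touches nothing.
It fails at once if the ring is picked up or shoved (moved 25 mm) (distance of ring from where it was at the start of the episode above 0.025 m).
It fails at once if the panel clamp is opened or its panel disturbed (value of joint panel_clamp_jaw above 0.004 m or distance of panel from where it was at the start of the episode above 0.015 m).
It fails at once if something else on the bench is picked up or knocked aside (moved 30 mm) (distance of any of glue_bottle, screwdriver, hammer, glue_brush, tape_measure, offcut_ring, offcut_block from where it was at the start of the episode above 0.03 m).
It also fails if it takes over 32 s, if anything falls off the work surface, if the arm or the gripper's body presses on something with over 40 N, if the wrist force passes 120 N, or if a joint passes its speed limit or range.

## Working session

There is one attempt and no reset: what is moved stays moved. The work goes in short steps, Python scripts to look and compute and a tool call to move; the robot and the scene stay as the last step left them, time stands still between calls to the robot, and variables do not carry over. Pictures are saved under pics/ and viewed, about 8 in all and at most 12, crops included, and the job is handed in when it is done.

Besides the shell and the picture viewer there is one more tool, called after "Request:" by a JSON object that holds its "op" and its "data", one argument or row to a line. apply_moves: Moves the arm, as the interface text tells. Its arguments: {"type":"object","properties":{"motion":{"type":"array"},"grip":{"type":"number"},"squeeze":{"type":"number"}},"required":["motion"]}

```bash
mkdir -p pics
python3 - <<'E'
from station import manip, optics
import cv2
o=manip.get_obs();print(o)
for n in("scene","top"):
    cv2.imwrite(f"pics/{n}0.png",optics.get_image(n)[:,:,::-1]);print(n,optics.camera_params(n))
print(optics.camera_params("wrist"))
E
```

```text
{'clock': 0.0, 'qpos': array([-1.26750965e+00,  3.07546066e-01,  1.50764890e+00,  1.12059179e-05,
        1.32838408e+00, -7.34841174e-02]), 'dq': array([-3.35769253e-04,  1.39725656e-03,  5.79922973e-05, -1.45650830e-03,
       -1.24251852e-04, -8.74387543e-04]), 'tau': array([ 3.72818595e-04, -4.57552171e+01, -2.51916522e+01, -5.18826328e-04,
        1.30624574e-02, -1.83005210e-05]), 'tcp_pos': array([ 0.2113399 , -0.53402238,  0.23040569]), 'tcp_rot': array([-3.13961242e+00, -1.56680571e-04,  3.76767942e-01]), 'ft_force': array([ 0.13672537,  0.22848579, -0.34823592]), 'torque': array([ 0.02048104,  0.00556419, -0.01586773]), 'width': 0.999345629600381}
scene {'vertical_fov': 46.02180366829185, 'cx': 259.39527967059456, 'cy': 194.19132322851644, 'dist': array([-0.03226866,  0.        ,  0.        ,  0.        ,  0.        ]), 'R': array([[-0.52460266,  0.85105018, -0.02248656],
       [ 0.47629043,  0.27149654, -0.83632354],
       [-0.70564827, -0.44944768, -0.54777486]]), 't': array([ 0.1505228 , -0.15634005,  2.01718432])}
top {'vertical_fov': 52.485608954408505, 'cx': 254.31085741502628, 'cy': 187.73817464799978, 'dist': array([-0.03046625,  0.        ,  0.        ,  0.        ,  0.        ]), 'R': array([[ 0.02482518, -0.99953329,  0.01780182],
       [-0.99246041, -0.02677968, -0.11960425],
       [ 0.12002515, -0.01469841, -0.99266204]]), 't': array([0.08603139, 0.44587729, 1.25406638])}
{'vertical_fov': 63.12676724213309, 'cx': 254.255985752066, 'cy': 189.67219198052967, 'dist': array([-0.06815828,  0.        ,  0.        ,  0.        ,  0.        ]), 'mount': array([[ 2.58595951e-04, -9.52673067e-01, -3.03996644e-01,
         7.87870863e-02],
       [ 9.99999868e-01,  3.80986786e-04, -3.43293045e-04,
        -1.07698386e-03],
       [ 4.42864742e-04, -3.03996515e-01,  9.52673041e-01,
        -1.42984565e-01],
       [ 0.00000000e+00,  0.00000000e+00,  0.00000000e+00,
         1.00000000e+00]])}
```

View pics/top0.png

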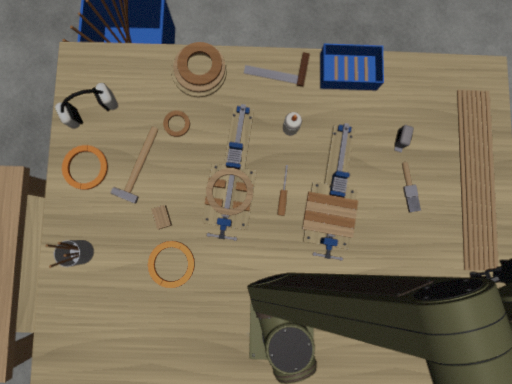

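View pics/scene0.png

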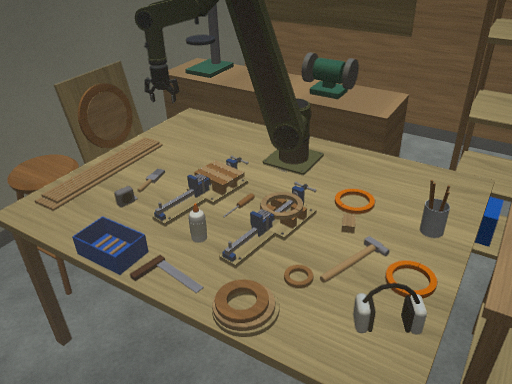

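The top view shows the ring clamp with its ring at about (229,191), jaw at (235,155), stop-pin end at (242,108) and screw at (222,235). The panel clamp is to its right, at x≈335. I'll enlarge the jaw area.

Run:
```python
import cv2,numpy as np
a=cv2.imread("pics/top0.png")[95:247,195:275]
b=cv2.imread("pics/scene0.png")[175:270,210:325]
a=cv2.resize(cv2.rotate(a,cv2.ROTATE_90_CLOCKWISE),None,fx=5,fy=5,interpolation=cv2.INTER_CUBIC)[:, :760]
b=cv2.resize(b,None,fx=5,fy=5,interpolation=cv2.INTER_CUBIC)
cv2.imwrite("pics/topc.png",cv2.convertScaleAbs(a,alpha=1.4));cv2.imwrite("pics/scc.png",cv2.convertScaleAbs(b,alpha=1.4))
```

```text
(no output)
```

View pics/topc.png

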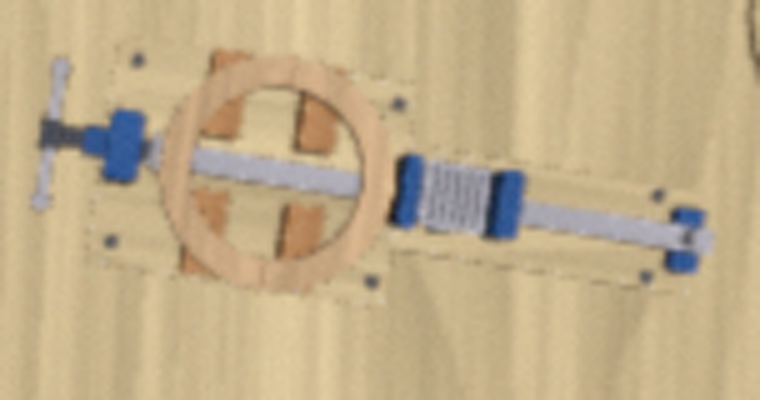

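View pics/scc.png

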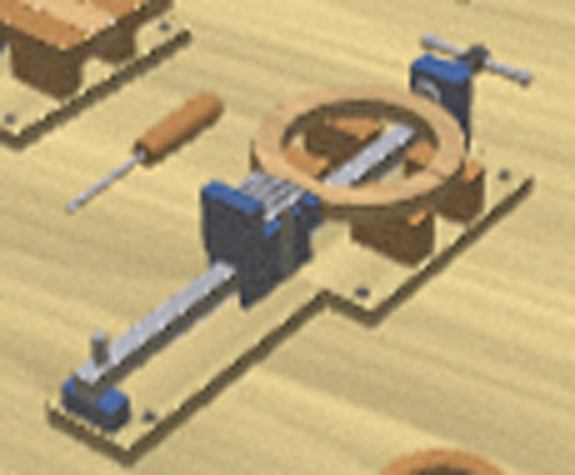

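The crops show the release plate (rotated top crop) centred at about (459,197). The bar axis runs from (200,160) to (640,229), the ring centre is at about (278,173) and the pin is at (688,237). The scene view confirms the shoulder behind the plate and the pin at (99,345).

```bash
cat > h.py <<'E'
import numpy as np,cv2
from station import optics
def ray(n,uv,z,h=384,T=None):
    p=optics.camera_params(n);f=h/2/np.tan(np.radians(p["vertical_fov"])/2)
    K=np.array([[f,0,p["cx"]],[0,f,p["cy"]],[0,0,1]])
    q=cv2.undistortPoints(np.array([[uv]],float),K,p["dist"])[0,0]
    if T is None: R=p["R"].T;c=-R@p["t"]
    else: M=T@p["mount"];R=M[:3,:3];c=M[:3,3]
    d=R@np.r_[q,1];return c+d*(z-c[2])/d[2]
E
python3 - <<'E'
from h import *
def t(X,Y,z):return ray("top",(195+(Y-2)/5,246-(X-2)/5),z)
def s(X,Y,z):return ray("scene",(210+(X-2)/5,175+(Y-2)/5),z)
A=t(205,160,.058);B=t(640,229,.058);d=(B-A)/np.linalg.norm(B-A);yaw=np.arctan2(d[1],d[0]);print("bar",A,B,"yaw",yaw)
n=np.array([-d[1],d[0]])
def rep(k,P):print(k,P.round(4),"along",round((P-A)[:2]@d[:2],4),"lat",round((P-A)[:2]@n,4))
rep("plate",t(459,197,.094));rep("ring",t(278,173,.076));rep("shoulder mid top",t(507,204,.113));rep("pin base",t(688,237,.06));rep("face top",t(407,190,.083))
rep("sc bar1",s(90,380,.058));rep("sc bar2",s(225,273,.058));rep("sc bar3",s(395,137,.058))
rep("sc shoulder top",s(236,199,.113));rep("sc ring",s(360,152,.076)); rep("sc plate",s(272,193,.094))
# bystanders
for k,uv,z in(("bottle",(293,122),.14),("brown ring",(176,123),.016),("drv",(284,190),.013)): rep(k,ray("top",uv,z))
E
```

```text
bar [0.3806399  0.18480876 0.058     ] [0.66708462 0.149258   0.058     ] yaw -0.12347894457611544
plate [0.5384 0.1649 0.094 ] along 0.159 lat -0.0003
ring [0.4256 0.1772 0.076 ] along 0.0456 lat -0.0021
shoulder mid top [0.5649 0.1608 0.113 ] along 0.1858 lat -0.0011
pin base [0.6991 0.1449 0.06  ] along 0.321 lat -0.0004
face top [0.5071 0.1688 0.083 ] along 0.1275 lat -0.0004
sc bar1 [0.7157 0.149  0.058 ] along 0.3369 lat 0.0057
sc bar2 [0.5808 0.164  0.058 ] along 0.2012 lat 0.004
sc bar3 [0.3838 0.1851 0.058 ] along 0.0031 lat 0.0007
sc shoulder top [0.5699 0.1675 0.113 ] along 0.19 lat 0.0061
sc ring [0.4357 0.1852 0.076 ] along 0.0546 lat 0.0072
sc plate [0.5299 0.1704 0.094 ] along 0.1499 lat 0.0041
bottle [ 0.6357 -0.0142  0.14  ] along 0.2776 lat -0.1661
brown ring [0.6576 0.3671 0.016 ] along 0.2524 lat 0.215
drv [ 0.4402 -0.0015  0.013 ] along 0.082 lat -0.1775
```

Request:
{"op": "apply_moves", "data": {
  "motion": [
    [[50, -15, 0], [0, 0, 0.05]],
    [[95, -35, 0], [0, 0, 0.1]],
    [[140, -53, 0], [0, 0, 0.15]],
    [[187, -70, 0], [0, 0, 0.2]],
    [[233, -88, 0], [0, 0, 0.25]],
    [[280, -106, 0], [0, 0, 0.3]],
    [[326, -124, 0], [0, 0, 0.35]],
    [[372, -142, 0], [0, 0, 0.4]],
    [[392, -170, 0], [0, 0, 0.45]],
    [[410, -210, 0], [0, 0, 0.5]],
    [[430, -255, 0], [0, 0, 0.5]],
    [[450, -298, 0], [0, 0, 0.5]]
  ],
  "grip": 0,
  "squeeze": 60
}}

```text
clock: 1.3
tcp_pos: [0.5197, -0.0895, 0.2305]
tcp_rot: [-3.14, 0.002, -0.124]
ft_force: [1.0, -0.0, 0.9]
width: 0.003
```

Request:
{"op": "apply_moves", "data": {
  "motion": [
    [[-2, -45, 5], [0, 0, 0]],
    [[-5, -90, 10], [0, 0, 0]],
    [[-8, -135, 15], [0, 0, 0]],
    [[-10, -180, 20], [0, 0, 0]],
    [[-12, -225, 25], [0, 0, 0]],
    [[-14, -256, 30], [0, 0, 0]],
    [[-14, -256, 30], [0, 0, 0]],
    [[-14, -256, 30], [0, 0, 0]]
  ]
}}

```text
clock: 2.1
tcp_pos: [0.5367, 0.1668, 0.2004]
tcp_rot: [-3.141, 0.003, -0.121]
ft_force: [-0.8, -1.0, 0.6]
width: 0.001
```

Run:
```python
from station import manip, optics
import cv2,pickle
o=manip.get_obs();print(o["tcp_pos"],o["tcp_rot"],o["ft_force"],o["clock"])
im=optics.get_image("wrist")[:,:,::-1];cv2.imwrite("pics/w1.png",cv2.resize(im,(768,576),interpolation=cv2.INTER_CUBIC))
pickle.dump(o,open("o1.pkl","wb"))
```

```text
[0.53667173 0.16676975 0.20038206] [-3.14072595  0.00333351 -0.12146863] [-0.82566742 -0.98397535  0.61927051] 2.1
```

View pics/w1.png

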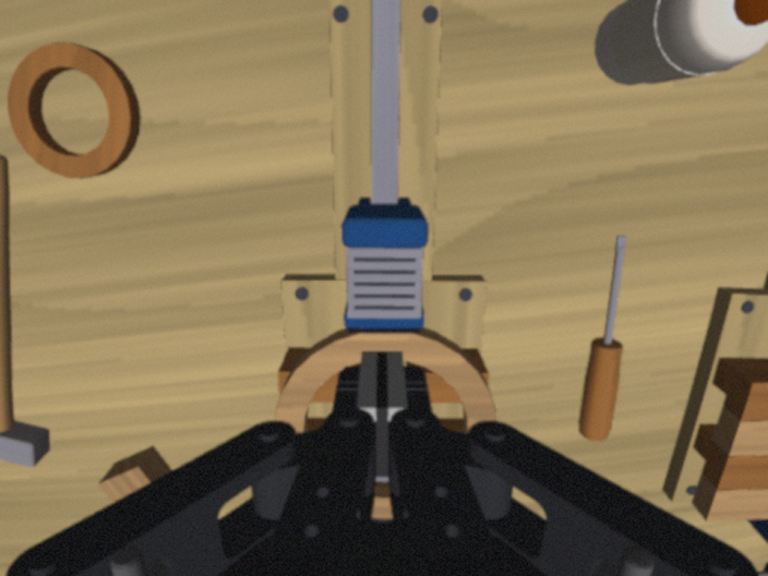

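The wrist view shows the plate's edges at rows 248–318 and columns 347–423, with its centre at about (385,283). The bar runs straight up the picture, so yaw is right.

Run:
```python
from h import *
import pickle
from scipy.spatial.transform import Rotation as Ro
o=pickle.load(open("o1.pkl","rb"));T=np.eye(4);T[:3,:3]=Ro.from_euler("xyz",o["tcp_rot"]).as_matrix();T[:3,3]=o["tcp_pos"]
for k,u,z in(("front",(385,318),.094),("rear",(385,248),.094),("left",(347,283),.094),("right",(423,283),.094),("bar far",(386,20),.058),("bar near",(385,195),.058)):
    P=ray("wrist",((u[0]-.25)/1.5,(u[1]-.25)/1.5),z,T=T);print(k,P.round(4),"tool mm",(T[:3,:3].T@(P-T[:3,3])*1e3).round(1))
```

```text
front [0.515  0.1691 0.094 ] tool mm [-21.4   0.4 106.5]
rear [0.5557 0.1642 0.094 ] tool mm [ 19.6   0.3 106.3]
left [0.5384 0.1876 0.094 ] tool mm [ -0.5 -20.8 106.4]
right [0.5333 0.1455 0.094 ] tool mm [ -0.4  21.6 106.4]
bar far [0.6754 0.1491 0.058 ] tool mm [140.3   0.9 141.9]
bar near [0.5797 0.1611 0.058 ] tool mm [ 43.9   0.5 142.2]
```

Request:
{"op": "apply_moves", "data": {
  "motion": [
    [[1, 0, 30], [0, 0, 0]],
    [[2, 0, 60], [0, 0, 0]],
    [[3, 0, 85], [0, 0, 0]],
    [[3, 0, 100], [0, 0, 0]],
    [[3, 0, 104], [0, 0, 0]],
    [[3, 0, 108], [0, 0, 0]],
    [[3, 0, 110], [0, 0, 0]],
    [[3, 0, 110], [0, 0, 0]],
    [[3, 0, 110], [0, 0, 0]]
  ]
}}

```text
clock: 3.05
tcp_pos: [0.5403, 0.1656, 0.0917]
tcp_rot: [-3.14, 0.001, -0.123]
ft_force: [0.3, -0.7, 2.3]
width: 0.0
```

Request:
{"op": "apply_moves", "data": {
  "motion": [
    [[0, 0, 2], [0, 0, 0]],
    [[0, 0, 4], [0, 0, 0]],
    [[0, 0, 6], [0, 0, 0]],
    [[0, 0, 6], [0, 0, 0]],
    [[0, 0, 6], [0, 0, 0]],
    [[0, 0, 6], [0, 0, 0]]
  ]
}}

```text
clock: 3.65
tcp_pos: [0.5405, 0.1657, 0.0858]
tcp_rot: [-3.14, 0.001, -0.123]
ft_force: [0.2, -0.8, 4.8]
width: -0.001
```

Request:
{"op": "apply_moves", "data": {
  "motion": [
    [[4, 0, 0], [0, 0, 0]],
    [[8, 0, 0], [0, 0, 0]],
    [[12, 0, 0], [0, 0, 0]],
    [[17, 0, 0], [0, 0, 0]],
    [[22, 0, 0], [0, 0, 0]],
    [[27, 0, 0], [0, 0, 0]],
    [[32, 0, 0], [0, 0, 0]],
    [[36, 0, 0], [0, 0, 0]],
    [[40, 0, 0], [0, 0, 0]],
    [[40, 0, 0], [0, 0, 0]]
  ]
}}

```text
clock: 4.65
tcp_pos: [0.5815, 0.1605, 0.0859]
tcp_rot: [-3.14, -0.001, -0.123]
ft_force: [-0.3, -1.7, 2.9]
width: -0.0
```

Request:
{"op": "apply_moves", "data": {
  "motion": [
    [[6, 0, 0], [0, 0, 0]],
    [[13, 0, 0], [0, 0, 0]],
    [[20, 0, 0], [0, 0, 0]],
    [[27, 0, 0], [0, 0, 0]],
    [[34, 0, 0], [0, 0, 0]],
    [[41, 0, 0], [0, 0, 0]],
    [[48, 0, 0], [0, 0, 0]],
    [[55, 0, 0], [0, 0, 0]],
    [[62, 0, 0], [0, 0, 0]],
    [[69, 0, 0], [0, 0, 0]],
    [[75, 0, 0], [0, 0, 0]],
    [[75, 0, 0], [0, 0, 0]]
  ]
}}

```text
clock: 5.85
tcp_pos: [0.6579, 0.151, 0.0862]
tcp_rot: [-3.14, -0.004, -0.123]
ft_force: [1.7, -2.1, 3.6]
width: -0.004
```

Run:
```python
from station import manip, optics
import cv2
o=manip.get_obs();print(o["tcp_pos"],o["ft_force"])
b=optics.get_image("scene")[165:275,200:330,::-1]
cv2.imwrite("pics/s2.png",cv2.convertScaleAbs(cv2.resize(b,None,fx=5,fy=5,interpolation=cv2.INTER_CUBIC),alpha=1.4))
```

```text
[0.65794822 0.15102602 0.08620798] [ 1.73231684 -2.13347348  3.61600751]
```

View pics/s2.png

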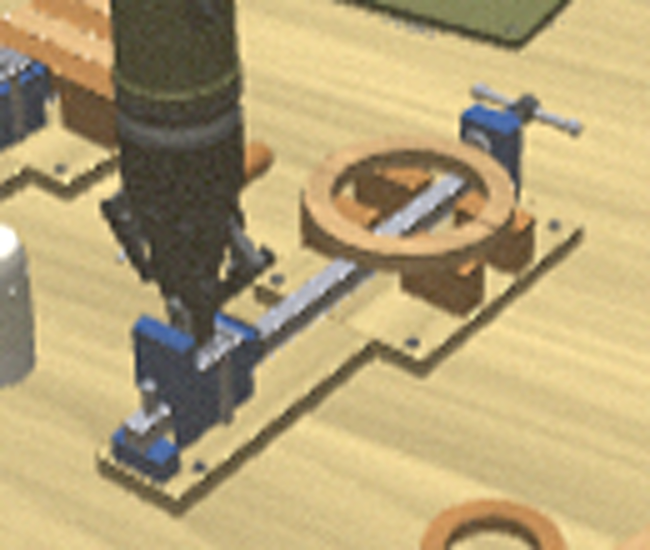

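The jaw has slid with the finger, with its shoulder at (165,350), close to the pin at (148,395). The ring hasn't moved. About 10 mm of travel is left.

Request:
{"op": "apply_moves", "data": {
  "motion": [
    [[4, 0, 0], [0, 0, 0]],
    [[8, 0, 0], [0, 0, 0]],
    [[11, 0, 0], [0, 0, 0]],
    [[13, 0, 0], [0, 0, 0]],
    [[13, 0, 0], [0, 0, 0]],
    [[13, 0, 0], [0, 0, 0]]
  ]
}}

```text
clock: 6.5
tcp_pos: [0.6674, 0.1502, 0.0863]
tcp_rot: [-3.14, 0.002, -0.123]
ft_force: [-8.9, 1.7, 7.3]
width: 0.0
```

It stopped on the pin: 8.9 N reaction at 128 mm of finger travel. Next I release straight up.

Request:
{"op": "apply_moves", "data": {
  "motion": [
    [[0, 0, -3], [0, 0, 0]],
    [[0, 0, -8], [0, 0, 0]],
    [[-1, 0, -14], [0, 0, 0]],
    [[-2, 0, -30], [0, 0, 0]],
    [[-2, 0, -60], [0, 0, 0]],
    [[-2, 0, -100], [0, 0, 0]],
    [[-40, 0, -120], [0, 0, 0]],
    [[-80, 0, -130], [0, 0, 0]],
    [[-110, 0, -130], [0, 0, 0]],
    [[-110, 0, -130], [0, 0, 0]]
  ]
}}

```text
clock: 7.5
tcp_pos: [0.5545, 0.1639, 0.2175]
tcp_rot: [-3.14, 0.004, -0.122]
ft_force: [0.6, 0.1, -0.8]
width: 0.003
```

Run:
```python
from station import manip, optics
import cv2,pickle
o=manip.get_obs();print(o["tcp_pos"],o["tcp_rot"],o["ft_force"],o["clock"])
im=optics.get_image("wrist")[:,:,::-1];cv2.imwrite("pics/w2.png",cv2.resize(im,(768,576),interpolation=cv2.INTER_CUBIC))
pickle.dump(o,open("o2.pkl","wb"))
```

```text
[0.55452506 0.16388421 0.21750561] [-3.13973933  0.00353278 -0.12181158] [ 0.60793498  0.13011685 -0.78262005] 7.5
```

View pics/w2.png

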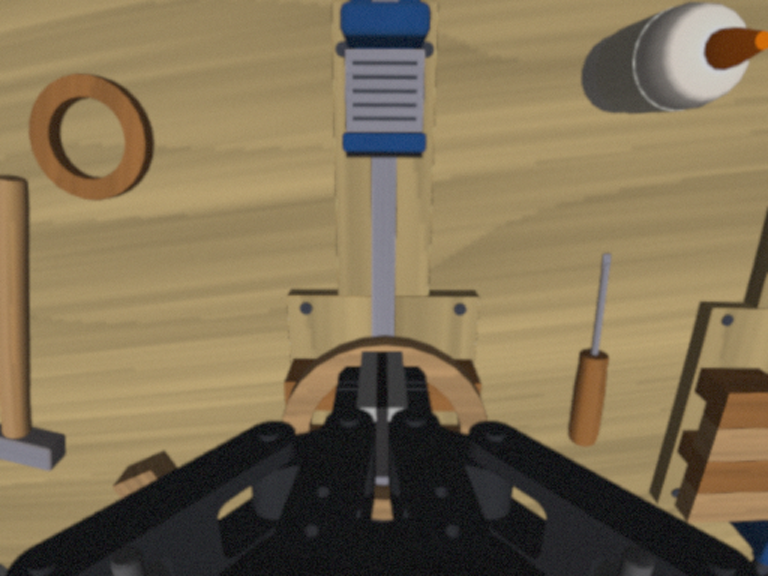

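The jaw is at the back: its plate spans rows 48–132 and columns 346–424. The ring and the neighbouring items look untouched. I'll measure the travel and hand in if it comes to about 120 mm.

Run:
```python
from h import *
import pickle
from station import job_done
from scipy.spatial.transform import Rotation as Ro
o=pickle.load(open("o2.pkl","rb"));T=np.eye(4);T[:3,:3]=Ro.from_euler("xyz",o["tcp_rot"]).as_matrix();T[:3,3]=o["tcp_pos"]
f,r=[ray("wrist",((385-.25)/1.5,(v-.25)/1.5),.094,T=T) for v in(132,48)]
d=np.array([.9925,-.1222,0]);L=((f+r)/2-np.array([.5354,.16665,.094]))@d
print("plate length",np.linalg.norm(f-r),"travel",L)
if L>.114: print(job_done())
```

```text
plate length 0.04240414234582508 travel 0.1203907798579557
the job is handed in; nothing more can be done
None
```

The ring clamp's jaw is open, back against its stop pin, and I handed the job in at about 7.6 s of the 32 s allowed. No verdict is reported, so success is judged from my own checks.

With the fingers shut, I pressed the release plate down about 8 mm (about 4.8 N). Keeping it down, I pushed the shoulder back along the bar until it met the pin (about 9 N), then lifted straight up and clear.

- **Jaw travel:** the last wrist picture gives 120.4 mm, against 120 mm at the pin.
- **Release plate:** it measured 42.4 mm long at its "up" height against its true 42 mm. That suggests it has sprung back up, but it is only a weak check.
- **Robot contact:** the wrist force was back to noise (under 1 N), so the arm is touching nothing.
- **Ring:** it looked unmoved in the pictures; I did not measure its position.
- **Panel clamp and other items:** the panel and the items in view looked undisturbed in the last wrist picture. The panel clamp's jaw was out of view, and I took no closing overhead picture. The arm's path stayed clear of everything there.

No check failed. The overhead and scene cameras disagreed by up to about 10 mm on hand-picked points, so I positioned the press from the wrist camera.

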